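# Switch off and pack away the clip-on lamp

## Task

Pack away the clip-on lamp: first turn the dimmer knob on the rail stand fully anticlockwise to off, then pull the lamp (the unit with the round head) up off the rail against its spring catch and set it down standing upright on the floor of the empty bay of the cardboard box, without dropping it. Leave the knob at off, leave the other two clip-on units clipped on the rail, and do not disturb the brush jar, the paint bottle or the ink jar.

Things in the scene. Friction and masses are not known exactly. Their poses are not given: they have to be found in the camera images.
- rail: Fixed stand; origin on the table under its middle, y along the rail, +y to the dimmer. Rail 28 mm wide, top 85 mm up, y -125 to +60, with notches at y -100, -40, +20 mm between 6 mm ridges, each holding one unit (order varies) by sprung catches: a straight upward pull of 10-15 N frees it within 10 mm; legs clear the rail after 35 mm. Black dimmer housing 66 x 66 x 85 mm at y +93.
- dimmer (a joint): Dimmer knob, vertical axis, on top of the dimmer housing. 0 = off, the fully anticlockwise end stop (seen from above); grows clockwise in rad, to 2.6. The grip is a bar 38 mm long, 14 mm thick, 32 mm high; at 0 the bar lies along the rail's x axis, and at angle q it has turned clockwise by q from there. A white tick on the bar points to the rail's -x at 0.
- dimmer_grip (a point): Point on the knob's axis at the height to grip the bar, 122 mm above the table, 7 mm below the bar's top and 23 mm above the knob's round disc. It turns with the knob.
- lamp: Loose clip-on lamp, 0.16 kg, white plastic, with a round ribbed head. Origin under the middle of its legs; seated: 58 mm above the table, y along the rail. Saddle x -24..24, y -18..18, z 0..40 mm, straddles the rail (inner face z 27). Grip fin on top 16 mm thick (x), 32 wide (y), z 40..78. Head: upright cylinder, diameter 42, at x +43, z 0..40. It stands level on legs and head.
- lamp_fin (a point): Point in the lamp's grip fin to grip across its 16 mm thickness: x 0, y 0, z 62 mm in the lamp's frame.
- lamp_mid (a point): Centre of the lamp's footprint, at x +20, y 0, z 0 mm in the lamp's frame; axes as the lamp's.
- pot_clip: Bystander clip-on unit on the rail with the same saddle and fin as the lamp, and a square open pot 40 x 40 mm as head. Origin and axes as the lamp's. Stays clipped on.
- ledge_clip: Bystander clip-on unit on the rail with the same saddle and fin as the lamp, and a flat square ledge 46 x 40 mm, 8 mm thick, as head. Origin and axes as the lamp's. Stays clipped on.
- box: Fixed open cardboard box, 126 (x) x 133 (y) mm outside, walls 38 mm high and 4 mm thick, floor 4 mm thick. Origin on the table under its middle. A wall across at local y +18.5 mm parts a narrow bay (+y side) full of upright markers up to 74 mm high from the empty bay.
- bay (a point): Centre of the floor of the empty bay: 118 (x) x 79 (y) mm inside, 34 mm deep; axes as the box's.
- brush_jar: Bystander: loose glass jar, 66 mm diameter and 95 mm high, with brushes reaching 140 mm above the table; it stands between rail stand and box. Origin under its middle.
- paint_bottle: Bystander: loose bottle, 38 mm diameter, 85 mm high, near the rail stand. Origin under its middle.
- ink_jar: Bystander: loose squat jar, 48 mm diameter, 52 mm high, near the box. Origin under its middle.
There are look-alikes about, which are no part of the job. There is more than one size of the box; the job needs the middle-sized.

How it is judged:
By the outcome, as a careful person would: the job done as asked, in the order asked, and still so for the second after the job is handed in, with the robot touching nothing.
It also fails if it takes over 72 s, if anything falls off the work surface, if the arm or the gripper's body presses on something with over 40 N, if the wrist force passes 120 N, or if a joint passes its speed limit or range.

## Robot

A 6-joint arm with a two-finger parallel gripper is mounted at the origin on the work surface. World frame = base frame: x ahead of the robot, y to its left, z up, the work surface at z = 0. Lengths are in m, angles in rad, forces in N, time in s.
With the tool pointing down it reaches from about 0.425 to 0.95 m from the base axis. Payload 3.5 kg.
Tool frame: the origin (TCP) lies between the finger pads; the fingertips stand 19 mm ahead of it and the grasp point (between the pads) is the TCP; z points along the fingers, y is the line along which they close (so a half turn about z gives the same grasp; the last joint's range is limited). The gripper opens to 85 mm and grips with 20 to 120 N. Pads are 22 mm wide; open, the fingers measure 114 mm over their backs; the gripper's body (76 mm by 85 mm) begins 54 mm behind the grasp point. The pads swing forward as they close: fully open they stand 13 mm farther back than shut.
Start: joints at [1.1, 0.286, 1.577, -0, 1.279, -0.15], TCP at [0.213, 0.641, 0.25] pointing down, gripper open.
Joint ranges: [-2.77, 2.77], [-0.9, 2.22], [0.21, 2.48], [-1.53, 4.67], [0.24, 2.81], [-2.84, 2.84]. Speed limits (rad/s): [2.79, 2.79, 3.14, 3.14, 3.14, 3.14].

## Interface

Orientations are given as a unit quaternion [x, y, z, w].
In Python, from plant import monitor, eyes, ctrl gives the robot as it stands.
- The arm moves only by the shell command python3 -m handwheel 'ROWS' [FORCE]. ROWS is JSON, a list of rows, each a list of 7 numbers: the shift along the tool's x, y, z in units of 40 cm (1.0 is 40 cm), then the turn, a rotation vector about the tool's x, y, z in units of pi rad (1.0 is pi rad), then the opening, from -1 (shut) to 1 (fully open). A call has 1 to 12 rows; each row is the pose to reach, as a shift and turn from the pose commanded when the call began, along the tool's axes at that moment, turning the shorter way round; what a row does not reach only later rows make up. A row lasts 1/8 s, in which the tool goes at most 62.5 mm and 10.7 degrees, less where a joint would pass 70% of its speed; a pose out of reach is approached as far as the arm can. A call with a number of a shift or a turn outside -1 to 1 is refused whole. A call with a gripper value outside its range is refused whole. The fingers move at their own pace and stop on an object; FORCE is the grip in N (left out, the last holds). Time passes only in rows, so rows that repeat a pose let the fingers close. It gives the time, the measured TCP pose, the force, the opening and the grip force at its end, in the units of the state.
- monitor.get_state(): the state, without advancing time (a new reading comes with each control period).
- eyes.read_camera(name): name is "scene" or "side" or "wrist"; returns the picture (400x640x3 uint8, red, green, blue); there is no depth.
- eyes.camera_params(name): a dict with "K" (3x3 intrinsics, pixels), "k1" (the pictures are not rectified: a ray, as slopes to the right and down, at radius r is drawn at 1 + k1 r^2 times it, then the intrinsics apply), "R" (3x3) and "t" (3): a world point X has camera coordinates R X + t. Camera axes: x right, y down, z forward; pixel columns grow to the right and rows downward; lengths in m; the calibration is good to about 2 mm. A picture is of the moment at which its call begins: read the wrist's pose just before it. camera_params takes no time and is no camera call; for the wrist camera it gives the pose at the moment of the call.
- ctrl.sign_off(): hands the job in; it is judged then, once.
The state is a dict: "time": time; "qpos": joint angles; "dq": joint speeds; "joint_efforts": joint torques, N m; "eef_pos": TCP position; "tcp_rot": TCP orientation; "contact_force": force on the tool from outside, world axes, zero at the start; "wrist_torque": the same for the moment, N m; "opening": opening from 0.0 (shut) to 1.0 (fully open); "finger_force": force on a finger pad.
Only numpy, scipy, OpenCV 4.12 (cv2) and the standard library are available. Lean on these libraries where they do the work, as an engineer would, in place of code of your own. Each camera call takes 0.05 s, during which the arm holds its last target. There are 200 camera calls.

## Working session

There is one attempt and no reset: what is moved stays moved. The work goes in short steps, Python scripts to look and compute and a shell command to move; the robot and the scene stay as the last step left them, time stands still between calls to the robot, and variables do not carry over. Pictures are saved under pics/ and viewed, at most 10 in all, crops included, and the job is handed in when it is done.

```bash
mkdir -p pics; ls; cat > h.py <<'E'
import numpy as np, cv2
from plant import monitor, eyes, ctrl
from scipy.spatial.transform import Rotation as Rot
def snap(n, f=None):
    p=eyes.camera_params(n); im=np.array(eyes.read_camera(n))
    np.savez(f'pics/{f or n}.npz',im=im,**{k:np.array(v) for k,v in p.items() if k in('K','k1','R','t')})
    cv2.imwrite(f'pics/{f or n}.png',im[:,:,::-1]); return im,p
def load(f):
    d=np.load(f'pics/{f}.npz'); return d['im'],{k:d[k] for k in('K','k1','R','t')}
def ray(p,u,v):
    K=p['K'];D=np.array([float(p['k1']),0,0,0,0])
    s=cv2.undistortPoints(np.array([[[u,v]]],float),np.array(K,float),D)[0,0]
    R=np.array(p['R']);t=np.array(p['t'])
    return -R.T@t, R.T@np.array([s[0],s[1],1.])
def onz(p,u,v,z):
    c,d=ray(p,u,v); return c+d*(z-c[2])/d[2]
def proj(p,X):
    D=np.array([float(p['k1']),0,0,0,0])
    r,_=cv2.Rodrigues(np.array(p['R'],float))
    return cv2.projectPoints(np.array(X,float).reshape(-1,1,3),r,np.array(p['t'],float),np.array(p['K'],float),D)[0][:,0]
def state():
    s=monitor.get_state(); return s
def rel(target, Rt=None):
    "rows units from current pose to world target pos / rotation"
    s=state(); R=Rot.from_quat(s['tcp_rot'])
    d=R.inv().apply(np.array(target)-s['eef_pos'])/0.4
    r=(R.inv()*Rt).as_rotvec()/np.pi if Rt is not None else np.zeros(3)
    return d,r
E
python3 - <<'E'
from h import *
for n in('scene','side','wrist'):
    im,p=snap(n); print(n,np.round(p['K'],1).tolist(),p['k1'],np.round(-np.array(p['R']).T@p['t'],3),np.round(np.array(p['R'])[2],2))
s=state(); print(s['time'],s['eef_pos'],s['tcp_rot'],s['opening'])
E
```

```text
pics
scene [[397.7, 0.0, 318.1], [0.0, 397.7, 205.2], [0.0, 0.0, 1.0]] 0.02581585102981198 [1.193 0.325 0.616] [-0.77 -0.31 -0.56]
side [[423.8, 0.0, 326.2], [0.0, 423.8, 201.1], [0.0, 0.0, 1.0]] -0.02721568145775325 [ 0.105 -0.497  0.771] [ 0.39  0.59 -0.71]
wrist [[325.7, 0.0, 319.0], [0.0, 325.7, 198.5], [0.0, 0.0, 1.0]] -0.010044979345100579 [0.142 0.664 0.371] [ 0.28 -0.1  -0.96]
0.15 [0.2126066  0.64014366 0.249224  ] [ 1.59723158e-01  9.87161403e-01 -8.89219915e-04 -2.95162127e-04] 1.0011880096474206
```

View pics/scene.png

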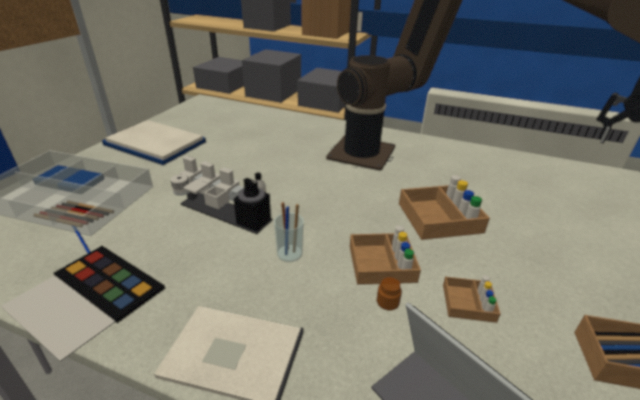

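View pics/side.png

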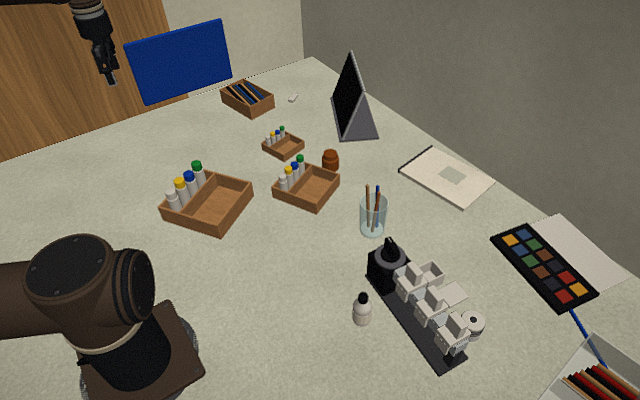

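The scene picture shows the rail stand with its dimmer at (253,205), the round-headed lamp at the far rail end (180,185), the ledge unit in the middle and the pot unit next to the dimmer. The brush jar is at (289,240). There are three boxes: large (443,208), middle (385,258) and small (470,298). The side picture shows the lamp at (460,325), the dimmer at (388,260), the middle box at (306,187), the paint bottle at (362,310) and the ink jar at (331,158).

Could be mistaken for:
- **Lamp:** lamp head (474,318), ledge (445,298) or pot (425,275).
- **Box:** (206,205) large, (306,187) middle, (283,143) small, or the pen tray at (247,98).

I choose the round head at (474,318) and the box at (306,187), and check both in one close crop.

```bash
python3 - <<'E'
from h import *
im,p=load('side')
a=cv2.resize(im[225:385,345:495],None,fx=3,fy=3,interpolation=cv2.INTER_CUBIC)
b=cv2.resize(im[140:225,255:355],None,fx=3,fy=3,interpolation=cv2.INTER_CUBIC)
m=np.zeros((480,760,3),np.uint8); m[:480,:450]=a; m[:255,455:755]=b
cv2.imwrite('pics/crop1.png',m[:,:,::-1])
for n,(u,v),z in[('box',(306,187),.03),('big',(206,205),.03),('small',(283,143),.02),('dim',(388,250),.1),('lamp',(474,318),.098),('bottle',(362,322),0),('jar',(373,232),0),('ink',(331,165),0)]:
    print(n,onz(p,u,v,z).round(3))
E
```

```text
box [0.502 0.194 0.03 ]
big [0.266 0.285 0.03 ]
small [0.555 0.401 0.02 ]
dim [ 0.498 -0.124  0.1  ]
lamp [ 0.523 -0.326  0.098]
bottle [ 0.395 -0.178  0.   ]
jar [ 0.563 -0.005  0.   ]
ink [0.625 0.257 0.   ]
```

View pics/crop1.png

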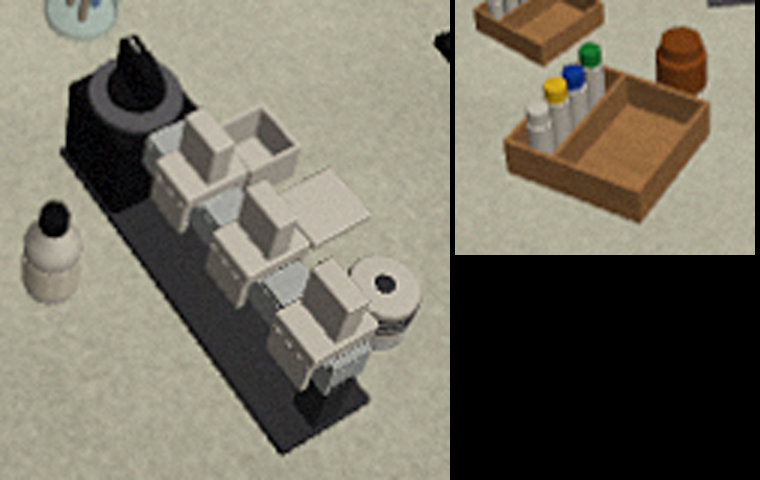

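The crop confirms both choices. The lamp is the unit with the round head at crop (383,290), at the far rail end (y -100), with its head pointing away from the robot. The middle-sized box's empty bay is on the right of its divider. I move the wrist camera over the box, then over the rail.

```bash
python3 -m handwheel '[[-0.88,-0.76,-0.05,0,0,0,1],[-0.88,-0.76,-0.05,0,0,0,1],[-0.88,-0.76,-0.05,0,0,0,1],[-0.88,-0.76,-0.05,0,0,0,1],[-0.88,-0.76,-0.05,0,0,0,1],[-0.88,-0.76,-0.05,0,0,0,1],[-0.88,-0.76,-0.05,0,0,0,1],[-0.88,-0.76,-0.05,0,0,0,1],[-0.88,-0.76,-0.05,0,0,0,1],[-0.88,-0.76,-0.05,0,0,0,1]]'
python3 - <<'E'
from h import *
im,p=snap('wrist','w_box'); s=state();print(s['time'],np.round(s['eef_pos'],3),np.round(s['tcp_rot'],3),np.round(s['qpos'],2))
E
```

```text
time: 1.4
eef_pos: [0.4505, 0.2415, 0.27]
tcp_rot: [0.16, 0.987, 0.0, -0.0]
contact_force: [0.2, 0.1, -1.1]
opening: 0.996
finger_force: 0.0
1.45 [0.45  0.242 0.27 ] [ 0.159  0.987  0.    -0.   ] [ 0.29 -0.1   1.95  0.    1.29 -0.96]
```

View pics/w_box.png

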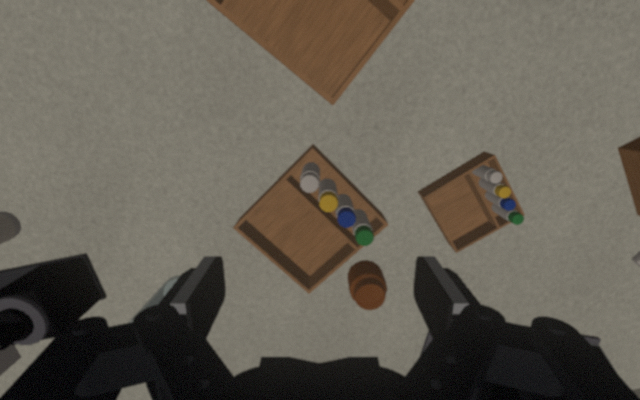

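The wrist picture shows the middle box with corners near (314,146), (386,223), (309,292) and (235,226). The marker bay is on the right, the ink jar is at (367,285) and the small box is at (472,203).

```bash
python3 - <<'E'
from h import *
im,p=load('w_box')
hsv=cv2.cvtColor(im,cv2.COLOR_RGB2HSV)
m=cv2.inRange(hsv,(5,70,30),(20,255,255))
m[:, :225]=0; m[:140]=0; m[:,395:]=0
m=cv2.morphologyEx(m,cv2.MORPH_OPEN,np.ones((3,3)))
n,l,st,c=cv2.connectedComponentsWithStats(m); 
for i in range(1,n):
    if st[i,4]>150: print(st[i],c[i])
i=1+np.argmax(st[1:,4]); cs,_=cv2.findContours((l==i).astype(np.uint8),cv2.RETR_EXTERNAL,cv2.CHAIN_APPROX_NONE)
h=cv2.convexHull(cs[0]); q=cv2.approxPolyDP(h,6,True)[:,0]; print(q.tolist())
for u,v in q: print((u,v),onz(p,u,v,.038).round(4),onz(p,u,v,0).round(4))
E
```

```text
[ 234  146  154  147 9739] [305.10688982 224.27990553]
[ 348  261   39   49 1485] [366.67272727 284.85185185]
[[313, 146], [387, 225], [307, 292], [234, 226]]
(np.int32(313), np.int32(146)) [0.4255 0.243  0.038 ] [0.4304 0.2407 0.    ]
(np.int32(387), np.int32(225)) [0.54   0.2956 0.038 ] [0.5572 0.2989 0.    ]
(np.int32(307), np.int32(292)) [0.5957 0.1775 0.038 ] [0.6189 0.1681 0.    ]
(np.int32(234), np.int32(226)) [0.4848 0.1253 0.038 ] [0.496  0.1104 0.    ]
```

```bash
python3 - <<'E'
from h import *
im,p=load('w_box')
b=cv2.resize(im[135:315,225:405],None,fx=3.3,fy=3.3,interpolation=cv2.INTER_CUBIC)
cv2.imwrite('pics/crop2.png',b[:,:,::-1])
E
```

```text
(no output)
```

View pics/crop2.png

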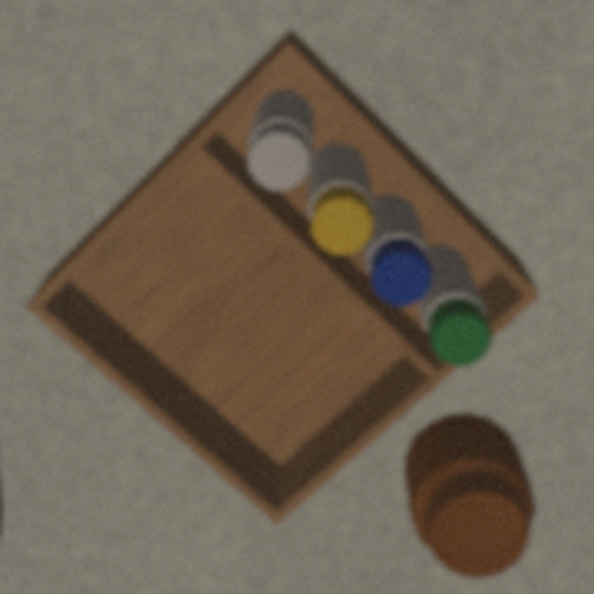

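Checks on the box: the sides measure 126, 131, 123 and 132 mm against 126 x 133, with yaw about 25.4° and centre (0.5115,0.2104). The marker edge is on +y, so the bay centre is about (0.521,0.190). Next I go over the rail.

```bash
python3 -m handwheel '[[-0.35,-1,-0.05,0,0,0,1],[-0.35,-1,-0.05,0,0,0,1],[-0.35,-1,-0.05,0,0,0,1],[-0.35,-1,-0.05,0,0,0,1],[-0.35,-1,-0.05,0,0,0,1],[-0.35,-1,-0.05,0,0,0,1],[-0.35,-1,-0.05,0,0,0,1],[-0.35,-1,-0.05,0,0,0,1],[-0.35,-1,-0.05,0,0,0,1],[-0.35,-1,-0.05,0,0,0,1]]'
python3 - <<'E'
from h import *
im,p=snap('wrist','w_rail'); s=state();print(s['time'],np.round(s['eef_pos'],3),np.round(s['tcp_rot'],3),np.round(s['qpos'],2))
E
```

```text
time: 2.7
eef_pos: [0.4579, -0.1809, 0.2902]
tcp_rot: [0.158, 0.987, 0.0, -0.0]
contact_force: [1.0, 0.9, -0.3]
opening: 0.997
finger_force: 0.0
2.75 [ 0.458 -0.181  0.29 ] [ 0.158  0.987  0.    -0.   ] [-0.58 -0.16  1.97  0.    1.33 -1.84]
```

View pics/w_rail.png

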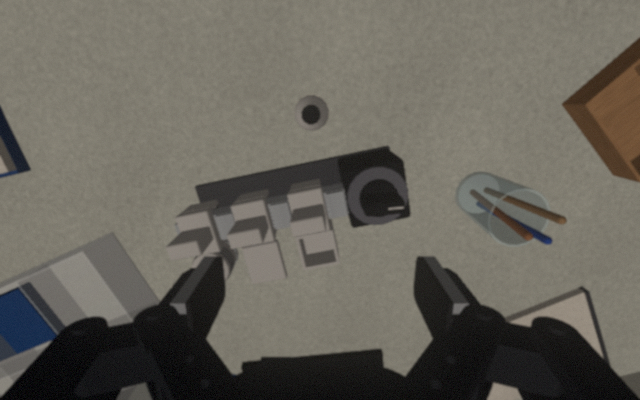

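The picture shows the rail running from the lamp (left, fin top at about (187,240)) to the dimmer on the right. The knob is at about (378,194) with the white tick at about (397,209), so it is not at off. I zoom in on it.

```bash
python3 - <<'E'
from h import *
im,p=load('w_rail')
b=cv2.resize(im[135:285,155:415],None,fx=3,fy=3,interpolation=cv2.INTER_CUBIC)
b=np.clip((b/255.)**0.6*255*1.1,0,255).astype(np.uint8)
cv2.imwrite('pics/crop3.png',b[:,:,::-1])
E
```

```text
(no output)
```

View pics/crop3.png

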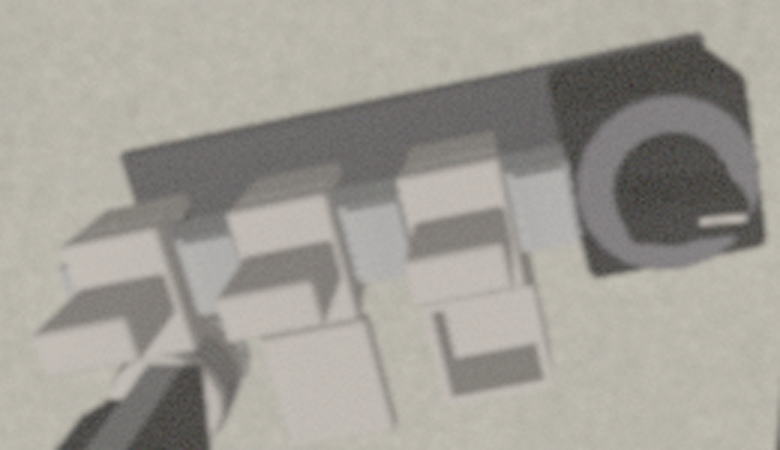

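```bash
python3 - <<'E'
from h import *
im,p=load('w_rail')
f=lambda c,z: onz(p,155+c[0]/3,135+c[1]/3,z)
F=[f(c,.136) for c in[(88,347),(272,309),(461,273)]]
for a in F: print(a.round(4))
d=F[2]-F[0]; print('span',np.linalg.norm(d),'mid',np.linalg.norm(F[1]-F[0]))
y=d/np.linalg.norm(d); x=np.cross(y,[0,0,1]); print('yaw x deg',np.degrees(np.arctan2(x[1],x[0])))
O=np.mean(F,0)+.04*y; O[2]=0; print('rail origin',O.round(4)); k=O+.093*y; print('knob',k.round(4))
lp=O-.1*y; print('lamp fin',lp.round(4))
for z in(.085,.099): print('ring px',z,proj(p,[k+[0,0,z]])[0]*3-[465,405])
k2=k+[0,0,.129]; print('top axis crop',proj(p,[k2])[0]*3-[465,405])
for c in[(700,222),(748,218)]:
    t=f(c,.129)-k; print('tick',t.round(4),'rail frame',(t@x).round(4),(t@y).round(4),np.hypot(*t[:2]).round(4))
# sides of housing corners at table/85mm top
for c in[(750,245),(595,275),(553,70)]: a=f(c,.085)-O; print('housing',(a@x).round(4),(a@y).round(4))
for c in[(125,153),(700,37)]: a=f(c,0)-O; print('base',(a@x).round(4),(a@y).round(4))
# cross-check with side view
s,ps=load('side')
print('side crop1 px of fin tops, knob', [(3*(q-[345,225])).round(0).tolist() for q in proj(ps,F+[k2])])
E
```

```text
[ 0.4779 -0.3203  0.136 ]
[ 0.4839 -0.2607  0.136 ]
[ 0.4908 -0.2016  0.136 ]
span 0.11939945013358476 mid 0.0598516997489919
yaw x deg -6.202357677390326
rail origin [ 0.4885 -0.2211  0.    ]
knob [ 0.4986 -0.1287  0.    ]
lamp fin [ 0.4777 -0.3205  0.    ]
ring px 0.085 [670.04895135 176.81863954]
ring px 0.099 [677.31943793 188.62009734]
top axis crop [695.08040677 217.45486727]
tick [0.0019 0.0011 0.129 ] rail frame 0.0018 0.0013 0.0022
tick [0.0053 0.0154 0.129 ] rail frame 0.0036 0.0159 0.0163
housing 0.0311 0.117
housing 0.0309 0.0608
housing -0.0455 0.0601
base -0.0325 -0.1278
base -0.0303 0.1256
side crop1 px of fin tops, knob [[339.0, 278.0], [270.0, 198.0], [208.0, 125.0], [138.0, 52.0]]
```

Checks on the rail: the fin spacing measures 59.9 and 119.4 mm against 60 and 120 mm. Rail yaw is -6.2°, and the knob axis lands at (0.4986,-0.1287). The tick points roughly to rail +y, so q is about 1.7 rad. I go above the knob with the gripper part open and turned to match the bar.

```bash
python3 -m handwheel '[[-0.056,0.156,0.225,0,0,0.489,0.06],[-0.056,0.156,0.225,0,0,0.489,0.06],[-0.056,0.156,0.225,0,0,0.489,0.06],[-0.056,0.156,0.225,0,0,0.489,0.06],[-0.056,0.156,0.225,0,0,0.489,0.06],[-0.056,0.156,0.225,0,0,0.489,0.06],[-0.056,0.156,0.225,0,0,0.489,0.06],[-0.056,0.156,0.225,0,0,0.489,0.06],[-0.056,0.156,0.225,0,0,0.489,0.06],[-0.056,0.156,0.225,0,0,0.489,0.06]]'
python3 - <<'E'
from h import *
s=state();print(rel([.4986,-.1287,.124],Rot.from_euler('z',-16-90,degrees=True)*Rot.from_quat([1,0,0,0])))
R=Rot.from_quat(s['tcp_rot']).as_matrix();print(R[:,1])
im,p=snap('wrist','w_knob')
q=proj(p,[[.4986,-.1287,.129],[.4986,-.1287,.108]]);print(q)
b=np.clip((im[:, 100:540]/255.)**0.6*255*1.1,0,255).astype(np.uint8)
cv2.imwrite('pics/crop4.png',cv2.resize(b,None,fx=1.5,fy=1.5)[:,:,::-1])
E
```

```text
time: 4.0
eef_pos: [0.4987, -0.1299, 0.2004]
tcp_rot: [0.8, 0.6, 0.0, 0.0]
contact_force: [0.1, 0.1, -0.7]
opening: 0.527
finger_force: 0.0
(array([ 0.00273866, -0.00118057,  0.19110391]), array([ 1.42923039e-05, -1.16507191e-04,  9.98820108e-01]))
[ 9.60233359e-01 -2.79198571e-01  2.33341873e-04]
[[316.30240153 220.16831532]
 [316.52014021 209.33775539]]
```

View pics/crop4.png

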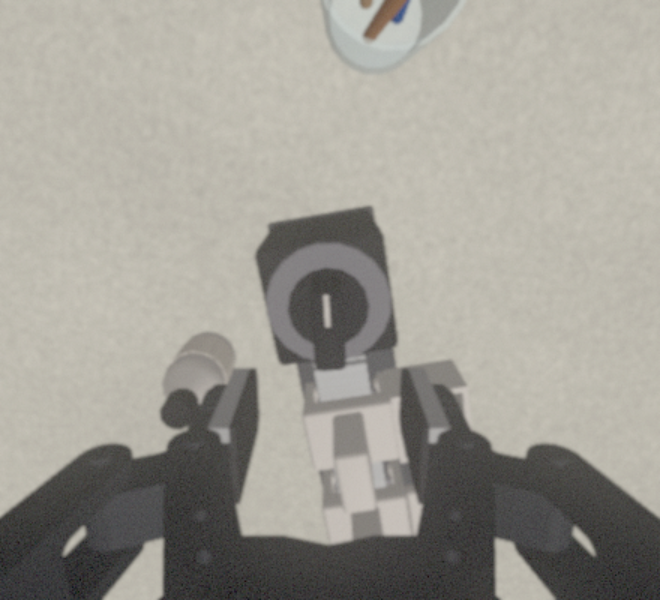

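The knob bar is upright in the picture at crop (328,330), aligned with the fingers, with the tick pointing up towards the jar. I descend and grip it.

```bash
python3 -m handwheel '[[0.003,-0.001,0.1,0,0,0,0.06],[0.003,-0.001,0.19,0,0,0,0.06],[0.003,-0.001,0.19,0,0,0,0.06],[0.003,-0.001,0.19,0,0,0,-1],[0.003,-0.001,0.19,0,0,0,-1],[0.003,-0.001,0.19,0,0,0,-1],[0.003,-0.001,0.19,0,0,0,-1],[0.003,-0.001,0.19,0,0,0,-1]]' 40
```

```text
time: 5.05
eef_pos: [0.4987, -0.1292, 0.1265]
tcp_rot: [0.801, 0.599, -0.0, -0.0]
contact_force: [-4.0, 2.0, 6.4]
opening: 0.152
finger_force: 41.0
```

```bash
python3 -m handwheel '[[0,0,0,0,0,-0.05,-1],[0,0,0,0,0,-0.1,-1],[0,0,0,0,0,-0.15,-1],[0,0,0,0,0,-0.2,-1],[0,0,0,0,0,-0.25,-1],[0,0,0,0,0,-0.3,-1],[0,0,0,0,0,-0.35,-1],[0,0,0,0,0,-0.4,-1],[0,0,0,0,0,-0.45,-1],[0,0,0,0,0,-0.48,-1],[0,0,0,0,0,-0.51,-1],[0,0,0,0,0,-0.51,-1]]'
python3 - <<'E'
from h import *
s=state();R=Rot.from_quat(s['tcp_rot']).as_matrix();print(np.degrees(np.arctan2(R[1,1],R[0,1])),s['wrist_torque'],s['contact_force'],s['finger_force'],s['opening'])
E
```

```text
time: 6.55
eef_pos: [0.4975, -0.1297, 0.1264]
tcp_rot: [0.126, 0.992, -0.001, -0.002]
contact_force: [-10.4, 0.2, 8.9]
opening: 0.152
finger_force: 41.3
75.50798816648965 [0.02931411 1.48522185 0.08749215] [-10.3614729    0.24284488   8.93224961] 41.34010434150696 0.15163833931477433
```

```bash
python3 -m handwheel '[[0.0,0.0,0,0,0,-0.025,-1],[0,0,0,0,0,-0.05,-1],[0,0,0,0,0,-0.065,-1],[0,0,0,0,0,-0.08,-1],[0,0,0,0,0,-0.08,-1]]'
python3 - <<'E'
from h import *
s=state();R=Rot.from_quat(s['tcp_rot']).as_matrix();print(np.degrees(np.arctan2(R[1,1],R[0,1])),s['wrist_torque'],s['contact_force'],s['finger_force'],s['opening'])
E
```

```text
time: 7.18
eef_pos: [0.4982, -0.13, 0.1266]
tcp_rot: [0.005, 1.0, 0.0, -0.001]
contact_force: [-7.9, -0.5, 8.2]
opening: 0.157
finger_force: 78.3
89.44272171234789 [-0.15157933  1.25384381 -1.32260504] [-7.94523213 -0.51943942  8.20287462] 78.2645981758833 0.1569776578922804
```

The torque has jumped and the fingers are past the expected 83.8°, so the knob is at its end stop. I relax slightly, open and lift.

```bash
python3 -m handwheel '[[0,0,0,0,0,0.02,-1],[0,0,0,0,0,0.02,-1],[0,0,0,0,0,0.02,0],[0,0,0,0,0,0.02,0],[0,0,0,0,0,0.02,0],[0,0,-0.1,0,0,0.02,0],[0,0,-0.22,0,0,0.02,0],[0,0,-0.3,0,0,0.02,0],[0,0,-0.3,0,0,0.02,0]]' 40
python3 - <<'E'
from h import *
s=state();R=Rot.from_quat(s['tcp_rot']).as_matrix();print(np.degrees(np.arctan2(R[1,1],R[0,1])),s['contact_force'])
im,p=snap('wrist','w_off')
k=np.array([.4986,-.1287,.129]); a=np.radians(-6.2); x=np.array([np.cos(a),np.sin(a),0])
q=proj(p,[k,k-.016*x]); print(q)
g=cv2.cvtColor(im,cv2.COLOR_RGB2GRAY); c=q.mean(0).astype(int); r=g[c[1]-30:c[1]+30,c[0]-30:c[0]+30]
cn=cv2.connectedComponentsWithStats((r>110).astype(np.uint8))
for i in range(1,cn[0]):
    pts=np.argwhere(cn[1]==i)[:,::-1]+c-30
    if len(pts)>15:
        l=cv2.fitLine(pts.astype(np.float32),cv2.DIST_L2,0,.01,.01).ravel()
        A,B=onz(p,l[2]-5*l[0],l[3]-5*l[1],.129),onz(p,l[2]+5*l[0],l[3]+5*l[1],.129)
        C=onz(p,*pts.mean(0),.129); print(len(pts),pts.mean(0),(C-k).round(4),'angle vs rail x',np.degrees(np.arctan2(*(B-A)[[1,0]]))+6.2)
b=np.clip((im[60:340,180:460]/255.)**0.6*255*1.1,0,255).astype(np.uint8)
cv2.imwrite('pics/crop5.png',cv2.resize(b,None,fx=2,fy=2)[:,:,::-1])
E
```

```text
time: 8.3
eef_pos: [0.5004, -0.1299, 0.2479]
tcp_rot: [0.033, 0.999, -0.002, 0.003]
contact_force: [-0.7, -0.0, -0.7]
opening: 0.498
finger_force: 0.0
86.22294519216534 [-0.68401428 -0.0172775  -0.69977447]
[[321.2422134  194.59383958]
 [322.17676368 174.41824793]]
31 [319.51612903 183.22580645] [-0.0092 -0.0007  0.    ] angle vs rail x 181.42363733573976
```

View pics/crop5.png

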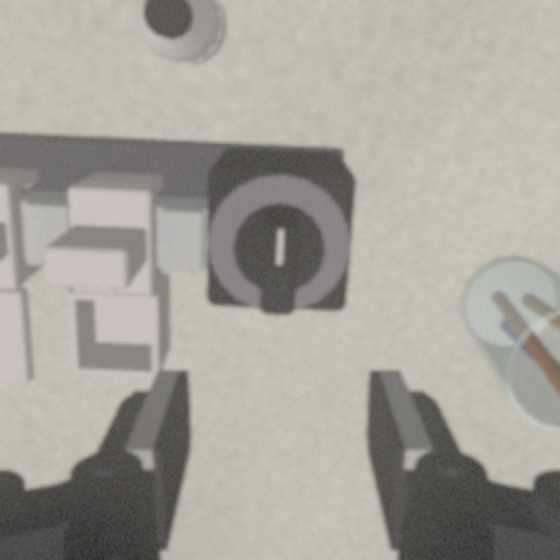

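The tick at crop (280,246) points to rail -x, within 1.5° of off, so the knob is off. Next is the lamp: I work out the move to above its fin.

```bash
python3 - <<'E'
from h import *
print(rel([.4777,-.3205,.21],Rot.from_euler('z',-6.2-90,degrees=True)*Rot.from_quat([1,0,0,0])))
E
```

```text
(array([ 0.0223881 , -0.48019861,  0.08879298]), array([-8.96794675e-04,  4.06342563e-04, -4.86552624e-01]))
```

```bash
python3 -m handwheel '[[0.0224,-0.48,0.02,0.002,0,0.513,0.06],[0.0224,-0.48,0.02,0.002,0,0.513,0.06],[0.0224,-0.48,0.02,0.002,0,0.513,0.06],[0.0224,-0.48,0.05,0.002,0,0.513,0.06],[0.0224,-0.48,0.089,0.002,0,0.513,0.06],[0.0224,-0.48,0.089,0.002,0,0.513,0.06],[0.0224,-0.48,0.089,0.002,0,0.513,0.06],[0.0224,-0.48,0.089,0.002,0,0.513,0.06],[0.0224,-0.48,0.089,0.002,0,0.513,0.06],[0.0224,-0.48,0.089,0.002,0,0.513,0.06],[0.0224,-0.48,0.089,0.002,0,0.513,0.06]]'
python3 - <<'E'
from h import *
s=state();R=Rot.from_quat(s['tcp_rot']);print(R.as_matrix().round(4).tolist(),s['qpos'])
im,p=snap('wrist','w_lamp')
a=np.radians(-6.2); x=np.array([np.cos(a),np.sin(a),0]);y=np.array([-x[1],x[0],0]);f=np.array([.4777,-.3205,0])
Rd=np.column_stack([y,x,[0,0,-1]]); Rd=Rot.from_matrix(Rd)
print(rel(f+[0,0,.122],Rd))
# brightness profile across fin top along rail x at z .136, measured at fin mid y
g=cv2.cvtColor(im,cv2.COLOR_RGB2GRAY)
for yy in(-.008,0,.008):
    print([int(g[tuple(proj(p,[f+[0,0,.136]+t*x+yy*y])[0].round().astype(int)[::-1])]) for t in np.arange(-.02,.0201,.002)])
for t in(-.004,0.004):
    print('y',[int(g[tuple(proj(p,[f+[0,0,.136]+t*x+yy*y])[0].round().astype(int)[::-1])]) for yy in np.arange(-.026,.0261,.002)])
E
```

```text
time: 9.72
eef_pos: [0.4765, -0.3198, 0.2073]
tcp_rot: [0.743, 0.669, -0.003, -0.001]
contact_force: [0.2, -0.1, -0.1]
opening: 0.532
finger_force: 0.0
[[0.1053, 0.9944, -0.0059], [0.9944, -0.1053, -0.002], [-0.0027, -0.0057, -1.0]] [-0.76555389  0.10656732  1.86665068 -0.00606472  1.17123871 -0.65767763]
(array([-0.00051974,  0.00384646,  0.21431318]), array([-0.0016345 ,  0.00098401,  0.00076964]))
[124, 118, 116, 118, 118, 116, 117, 111, 127, 127, 129, 129, 127, 130, 115, 125, 124, 123, 124, 124, 122]
[119, 118, 125, 126, 127, 129, 123, 110, 125, 124, 127, 127, 126, 128, 114, 126, 127, 127, 129, 126, 115]
[118, 117, 124, 127, 126, 127, 122, 109, 123, 123, 128, 126, 125, 127, 114, 126, 126, 129, 128, 128, 118]
y [119, 123, 124, 122, 118, 122, 127, 126, 127, 127, 127, 126, 124, 125, 126, 126, 123, 123, 122, 121, 92, 70, 69, 68, 70, 85, 85]
y [125, 123, 124, 120, 119, 127, 127, 129, 128, 127, 129, 125, 126, 126, 125, 127, 126, 125, 125, 127, 94, 68, 68, 68, 68, 83, 98]
```

The fin's edges show at -7..+8 mm (x) and -18..+14 mm (y) about my point, which fits 16 x 32 mm with a 1–2 mm shift. I descend and grip.

```bash
python3 -m handwheel '[[-0.005,0.006,0.08,-0.0016,0.001,0.0008,0.06],[-0.005,0.006,0.15,-0.0016,0.001,0.0008,0.06],[-0.005,0.006,0.19,-0.0016,0.001,0.0008,0.06],[-0.005,0.006,0.212,-0.0016,0.001,0.0008,0.06],[-0.005,0.006,0.212,-0.0016,0.001,0.0008,-1],[-0.005,0.006,0.212,-0.0016,0.001,0.0008,-1],[-0.005,0.006,0.212,-0.0016,0.001,0.0008,-1],[-0.005,0.006,0.212,-0.0016,0.001,0.0008,-1],[-0.005,0.006,0.212,-0.0016,0.001,0.0008,-1],[-0.005,0.006,0.212,-0.0016,0.001,0.0008,-1]]' 60
```

```text
time: 11.02
eef_pos: [0.4781, -0.3231, 0.1249]
tcp_rot: [0.745, 0.668, -0.001, 0.0]
contact_force: [-5.0, -0.2, 4.0]
opening: 0.175
finger_force: 60.7
```

```bash
python3 -m handwheel '[[0,0,-0.015,0,0,0,-1],[0,0,-0.03,0,0,0,-1],[0,0,-0.045,0,0,0,-1],[0,0,-0.06,0,0,0,-1],[0,0,-0.075,0,0,0,-1],[0,0,-0.1,0,0,0,-1],[0,0,-0.13,0,0,0,-1],[0,0,-0.17,0,0,0,-1],[0,0,-0.22,0,0,0,-1],[0,0,-0.27,0,0,0,-1],[0,0,-0.33,0,0,0,-1],[0,0,-0.33,0,0,0,-1]]'
python3 - <<'E'
from h import *
s=state();print(s['opening'],s['contact_force'],s['wrist_torque'])
for n in('side','scene'): snap(n,n+'2')
E
```

```text
time: 12.52
eef_pos: [0.4798, -0.3237, 0.2597]
tcp_rot: [0.745, 0.667, 0.0, 0.004]
contact_force: [0.2, 0.5, -1.1]
opening: 0.173
finger_force: 60.4
0.17302831200884758 [ 0.17421684  0.52416934 -1.12924587] [-0.07344295  0.00639877  0.02703189]
```

The lamp is off the rail and held: the opening is 0.173 and the load is about 1.6 N. I carry it high over the brush jar towards the bay.

```bash
python3 -m handwheel '[[0.05,0,-0.03,0,0,-0.01,-1],[0.13,-0.01,-0.04,0,0,-0.03,-1],[0.23,-0.02,-0.04,0,0,-0.06,-1],[0.33,-0.03,-0.04,0,0,-0.09,-1],[0.43,-0.04,-0.04,0,0,-0.12,-1],[0.53,-0.043,-0.04,0,0,-0.15,-1],[0.63,-0.05,-0.04,0,0,-0.177,-1],[0.73,-0.06,-0.04,0,0,-0.177,-1],[0.83,-0.07,-0.04,0,0,-0.177,-1],[0.93,-0.08,-0.04,0,0,-0.177,-1],[0.98,-0.085,-0.04,0,0,-0.177,-1],[0.98,-0.085,-0.04,0,0,-0.177,-1]]'
cat > t.py <<'E'
from h import *
import sys
a=np.radians(25.4); x=np.array([np.cos(a),np.sin(a),0]);y=np.array([-x[1],x[0],0])
s=state(); Rd=Rot.from_matrix(np.column_stack([y,x,[0,0,-1]]))
print(rel([.5032,.1810,float(sys.argv[1])],Rd),s['opening'],s['contact_force'])
E
python3 t.py .12
python3 - <<'E'
from h import *
im,p=snap('wrist','w_bay0')
E
```

```text
time: 14.12
eef_pos: [0.4868, 0.0726, 0.2711]
tcp_rot: [0.531, 0.847, -0.0, 0.0]
contact_force: [-0.4, -0.4, -2.1]
opening: 0.178
finger_force: 60.5
(array([0.22619162, 0.15514261, 0.37756594]), array([-0.00018746,  0.00017043,  0.00225248])) 0.1781081643944031 [-0.40173528 -0.36547221 -2.10344114]
```

```bash
python3 -m handwheel '[[0.08,0.06,0,0,0,0.002,-1],[0.17,0.12,0,0,0,0.002,-1],[0.226,0.155,0,0,0,0.002,-1],[0.226,0.155,0.1,0,0,0.002,-1],[0.226,0.155,0.18,0,0,0.002,-1],[0.226,0.155,0.18,0,0,0.002,-1]]'
python3 t.py .1
python3 - <<'E'
from h import *
im,p=snap('wrist','w_bay'); 
sc,_=snap('scene','scene3'); sd,_=snap('side','side3')
a=cv2.resize(im[60:360,100:540],(440,300)); 
b=cv2.resize(sc[200:320,310:470],(340,255),interpolation=cv2.INTER_CUBIC); c=cv2.resize(sd[100:230,240:400],(340,276),interpolation=cv2.INTER_CUBIC)
m=np.zeros((540,790,3),np.uint8); m[:300,:440]=a; m[:255,445:785]=b; m[260:536,445:785]=c
m=np.clip((m/255.)**0.7*255*1.1,0,255).astype(np.uint8)
cv2.imwrite('pics/crop6.png',m[:,:,::-1])
E
```

```text
time: 14.92
eef_pos: [0.5025, 0.178, 0.196]
tcp_rot: [0.536, 0.844, -0.003, -0.002]
contact_force: [-0.4, 0.2, -1.6]
opening: 0.18
finger_force: 60.1
(array([0.00599672, 0.00653954, 0.24006721]), array([-0.00226364, -0.00020804, -0.00125155])) 0.17997767976051834 [-0.43090472  0.15729855 -1.62261827]
```

View pics/crop6.png

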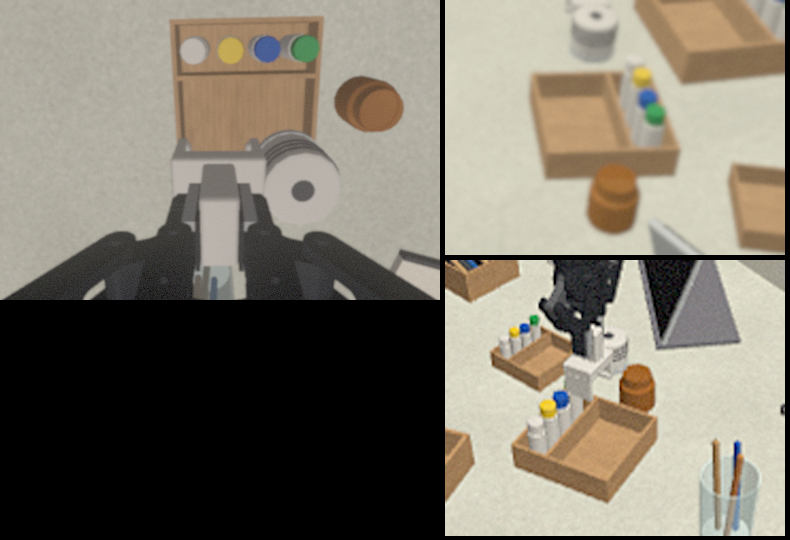

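The lamp hangs level over the bay with its head on the +x side. In the wrist view the box's marker-side corners are at crop (171,20) and (322,17), and the divider at y≈75. I check the box position from this view.

```bash
python3 - <<'E'
from h import *
im,p=load('w_bay')
A,B=[onz(p,u+100,v+60,.038) for u,v in((171,20),(322,17))]
d=B-A; a=np.arctan2(d[1],d[0]); x=d/np.linalg.norm(d); y=np.array([-x[1],x[0],0])
print(A,B,np.linalg.norm(d),np.degrees(a),'centre',(A+B)/2-.0665*y,'bay',(A+B)/2-.0895*y)
D=[onz(p,u+100,v+60,.038) for u,v in((178,74),(318,74))]; print('divider dist from edge',[(q-A)@y for q in D])
# lamp head top-disc centre and fin top centre (heights from TCP)
z=.196-.067
H=onz(p,403,250,z+.04); F=onz(p,319,240,z+.078); print('head-fin',H-F,np.linalg.norm((H-F)[:2]),np.degrees(np.arctan2((H-F)[1],(H-F)[0])))
E
```

```text
[0.42945373 0.24144821 0.038     ] [0.53908724 0.29553554 0.038     ] 0.12224952673383062 26.259273752639977 centre [0.51369234 0.2088546  0.038     ] bay [0.52386832 0.18822817 0.038     ]
divider dist from edge [np.float64(-0.04336951105990575), np.float64(-0.045501179229508554)]
head-fin [ 0.04778581 -0.00261445 -0.038     ] 0.04785727672724881 -3.131633050900443
```

```bash
python3 - <<'E'
from h import *
im,p=load('w_bay')
a=np.radians(25.6); x=np.array([np.cos(a),np.sin(a),0]);y=np.array([-x[1],x[0],0])
T=np.array([.5025,.178,.196-.067])
L=lambda *v: T+v[0]*x+v[1]*y+[0,0,v[2]]
print(proj(p,[L(0,0,.078),L(.043,0,.04),L(-.008,.016,.078),L(.008,.016,.078),L(-.024,.018,.04),L(.024,.018,.04)]).round(0)-[100,60])
E
python3 t.py .1
```

```text
[[217. 236.]
 [303. 192.]
 [195. 199.]
 [237. 199.]
 [168. 159.]
 [266. 159.]]
(array([ 0.00865909, -0.00401788,  0.25299982]), array([ 0.00096794,  0.00071371, -0.00124394])) 0.17858252544105205 [-0.04955074  0.32775181 -2.8073377 ]
```

The predicted fin and head pixels match what I see within 2–3 px, and the bay agrees within 3 mm between the two views. I lower to just above the floor.

```bash
python3 -m handwheel '[[0.008,0,0.08,0,0,-0.001,-1],[0.008,0,0.16,0,0,-0.001,-1],[0.008,0,0.22,0,0,-0.001,-1],[0.008,0,0.26,0,0,-0.001,-1],[0.008,0,0.29,0,0,-0.001,-1],[0.008,0,0.30,0,0,-0.001,-1],[0.008,0,0.30,0,0,-0.001,-1],[0.008,0,0.30,0,0,-0.001,-1]]'
python3 t.py .071
```

```text
time: 16.08
eef_pos: [0.5041, 0.1819, 0.0803]
tcp_rot: [0.534, 0.845, 0.0, 0.001]
contact_force: [0.2, 1.3, -0.8]
opening: 0.175
finger_force: 60.4
(array([-0.00093381, -0.00301476,  0.0232147 ]), array([ 6.55672049e-04,  5.80903987e-04, -1.74664735e-05])) 0.17483084716488084 [ 0.19897548  1.27335579 -0.8104699 ]
```

```bash
python3 -m handwheel '[[0,0,0.008,0,0,0,-1],[0,0,0.014,0,0,0,-1],[0,0,0.018,0,0,0,-1],[0,0,0.021,0,0,0,-1],[0,0,0.021,0,0,0,-1]]'
```

```text
time: 16.7
eef_pos: [0.5036, 0.1817, 0.0714]
tcp_rot: [0.534, 0.845, -0.0, 0.001]
contact_force: [-1.8, -0.8, 1.9]
opening: 0.18
finger_force: 60.9
```

```bash
python3 -m handwheel '[[0,0,0.002,0,0,0,-1],[0,0,0.004,0,0,0,-1],[0,0,0.004,0,0,0,-1]]'; python3 t.py .07
```

```text
time: 17.08
eef_pos: [0.5036, 0.1817, 0.0713]
tcp_rot: [0.534, 0.845, -0.001, 0.0]
contact_force: [-6.4, -2.0, 11.2]
opening: 0.176
finger_force: 62.1
(array([-0.00113883, -0.00158504,  0.00317016]), array([-0.00017287,  0.00048009,  0.00012135])) 0.1764632322549228 [-6.39504889 -1.99539588 11.15395037]
```

The lamp is firmly on the floor: the height is stuck at 0.0713 with 11 N. I ease off, release and lift.

```bash
python3 -m handwheel '[[0,0,-0.004,0,0,0,-1],[0,0,-0.004,0,0,0,-0.55],[0,0,-0.004,0,0,0,-0.4],[0,0,-0.004,0,0,0,0.06],[0,0,-0.004,0,0,0,0.06],[0,0,-0.04,0,0,0,0.06],[0,0,-0.12,0,0,0,0.06],[0,0,-0.25,0,0,0,0.06],[0,0,-0.4,0,0,0,0.06],[0,0,-0.45,0,0,0,0.06],[0,0,-0.45,0,0,0,0.06]]' 20
python3 - <<'E'
from h import *
s=state();print(s['contact_force'])
im,p=snap('wrist','w_end'); snap('side','side_end'); snap('scene','scene_end')
a=np.radians(25.6); x=np.array([np.cos(a),np.sin(a),0]);y=np.array([-x[1],x[0],0])
T=np.array([.5036,.1817,.004]); L=lambda *v: T+v[0]*x+v[1]*y+[0,0,v[2]]
h=proj(p,[L(.043,0,.04)])[0]; print('expected head hole px',h)
g=cv2.cvtColor(im,cv2.COLOR_RGB2GRAY); c=h.round().astype(int); r=g[c[1]-16:c[1]+17,c[0]-16:c[0]+17]
print(r[::3,::3])
# bystanders: before/after differences in side view
A,_=load('side');B,_=load('side_end')
d=(cv2.absdiff(cv2.GaussianBlur(A,(5,5),0),cv2.GaussianBlur(B,(5,5),0)).max(2)>30).astype(np.uint8)
n,l,st,ce=cv2.connectedComponentsWithStats(d); print([s.tolist() for s in st[1:] if s[4]>25])
E
```

```text
time: 18.45
eef_pos: [0.5045, 0.1822, 0.253]
tcp_rot: [0.534, 0.845, 0.002, 0.003]
contact_force: [0.4, -1.0, -0.5]
opening: 0.531
finger_force: 0.0
[ 0.36800372 -0.9961545  -0.4526906 ]
expected head hole px [357.04971123 171.92118879]
[[ 79  52  76 114 132 132 133 131 130 126  89]
 [ 84  84 127 133 132 132 129 129 130 135 128]
 [ 88 120 133 131 131 131 132 131 131 132 133]
 [113 132 130 130 130 130 126 127 132 133 132]
 [124 132 133 132 126  75  52  70 127 131 133]
 [124 131 131 132 108  50  48  48 107 131 133]
 [123 135 130 132 115  53  47  54 117 128 133]
 [120 134 132 132 133 115  88 111 134 132 133]
 [104 131 132 131 135 134 132 133 133 132 130]
 [ 89 123 132 133 132 132 131 132 133 131 133]
 [ 94  93 120 134 133 133 133 131 132 128  97]]
[[0, 0, 334, 131, 13386], [0, 91, 96, 250, 10977], [298, 170, 29, 30, 599], [383, 236, 19, 14, 142], [114, 247, 42, 62, 1385], [99, 294, 13, 8, 61], [102, 305, 12, 7, 39], [445, 315, 19, 24, 228], [470, 316, 7, 7, 40], [59, 322, 83, 33, 658], [437, 328, 15, 20, 83], [467, 329, 17, 13, 118], [435, 337, 14, 19, 92]]
```

The head's hole is within about 3 px of where an upright lamp on the bay floor would show. The side view has changed only at the arm, the knob, the lamp's old seat and the bay, so the bystanders are undisturbed. I hand it in.

```bash
python3 -c "
from plant import ctrl
print(ctrl.sign_off())"
```

```text
the job is handed in; nothing more can be done
None
```

The knob is at off and the lamp stands upright on the floor of the middle-sized box's empty bay; the other clip-on units, the brush jar, the paint bottle and the ink jar look unmoved in the side camera, and the job was handed in at about 18.6 s.

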